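Draw a pump cover into line with a tapered line-up pin and bolt it

TASK

The pump's cover plate is stuck a few degrees round on its O-ring, so its two bolt holes do not line up with those of the flange below: take the tapered line-up pin from the wooden block, feel it into one pair of holes and drive it down until its collar is fully home on the cover, drawing the cover into line, and hold it there for a moment under a steady push of 20 to 30 N (2 to 3 kg) to set it. Leave the pin standing there to hold the line, and put the cap screw through the other pair of holes until its head sits flat on the cover. The cast ears must never take more than 40 N (4 kg) of push from anything; leave everything else on the bench as it lies.

Things in the scene. Friction and masses are not known exactly. Their poses are not given: they have to be found in the camera images.
- housing: dark grey cast pump housing fixed to the bench: square foot 112 mm wide, 12 mm high; round barrel of 34 mm radius; on top a two-eared flange 140 mm long (ears of 18 mm radius along its y), its flat top 83 mm above the bench. Origin on the bench under the barrel's axis, z up, +y towards the left ear, -y towards the right. The bright cover plate of the same outline lies on the flange
- flange_hole_left (a point): centre of the hole in the flange's left ear, at the flange's top face (83 mm above the bench, partly hidden under the cover). Plain round through hole, 19 mm diameter, 15 mm deep, free space below it down to the foot; 52 mm from the axis. It never moves
- flange_hole_right (a point): the same for the hole in the flange's right ear
- cover_hole_left (a point): centre of the hole in the cover's left ear, at the cover's flat top (95 mm above the bench). Round through hole, 19 mm diameter, 12 mm deep, 52 mm from the axis. The cover can only turn about the housing's axis, and stays where it is left; turning it takes 4 N sideways at an ear. It starts 9 to 10 degrees anticlockwise from above: holes 8 to 9.4 mm out of line, a lens 9.6 to 11 mm wide left open
- cover_hole_right (a point): the same for the hole in the cover's right ear. Between the ears the cover has a boss of 29 mm radius and a shaft stub of 9 mm radius, up to 119 mm above the bench
- lineup_pin: bright steel line-up pin, 0.2 to 0.3 kg, standing in either hole of the wooden block. Origin on its axis at the collar's underside, z up towards the grip. Below it 20 mm of parallel shank, 17.5 mm diameter, then taper down to a blunt nose, 8 mm diameter, tip 70 mm under the origin. Above it a collar 28 mm wide, 6 mm thick, then a round grip of 20 mm diameter up to 48 mm
- cap_screw: dark steel cap screw standing in the other hole of the wooden block, 0.12 kg. Origin on its axis at the head's underside, z up towards the head. Shank 16 mm diameter and 45 mm long below the origin, its end chamfered to 12 mm; round head of 24 mm diameter and 16 mm high above the origin with a hexagon socket
- pin_block: drilled hardwood block fixed to the bench, 60 x 150 x 80 mm, length along its y. Origin under its centre
- block_hole_left (a point): centre of the mouth of the block's hole on its +y side, at the block's top face (80 mm above the bench), 40 mm from the block's middle. Plain round hole, 21 mm diameter, 80 mm deep
- block_hole_right (a point): the same for the hole on its -y side
- spanner: small ring spanner, 143 mm long, lying near the front edge; bystander. Origin under its middle
- pencil: red carpenter's pencil, 168 mm long, lying near the front edge; bystander. Origin under its middle
- tape_measure: yellow tape measure, 75 x 101 x 37 mm, near the front edge to the right; bystander. Origin under its middle
- pvc_tape: blue roll of tape, 66 mm diameter, 19 mm high, to the right; bystander. Origin under its centre
- oil_can: green oil can with a long thin spout, 64 mm diameter, 170 mm high, behind the work; bystander. Origin under its centre
- mallet: beech joiner's mallet lying on its side, 305 mm long, head 65 mm high, behind the work to the left; bystander. Origin under the middle of its length
- nut_a: dark steel hexagon nut, 24 mm across flats, 13 mm high, behind the work; bystander. Origin under its centre
- nut_b: the second such nut
Mind the look-alikes: they are no part of the job. Of the things that look like the lineup_pin, the smaller one is meant.

How it is judged:
By the outcome, as a careful person would: the job done as asked, in the order asked, and still so for the second after the job is handed in, with the robot touching nothing.
It also fails if it takes over 70 s, if anything falls off the work surface, if the arm or the gripper's body presses on something with over 40 N, if the wrist force passes 120 N, or if a joint passes its speed limit or range.

ROBOT

A 6-joint arm with a two-finger parallel gripper is mounted at the origin on a cart in front of the work surface, level with it; the furniture and walls round the work are solid. World frame = base frame: x ahead of the robot, y to its left, z up, the work surface at z = 0. Lengths are in m, angles in degrees, forces in N, time in s.
With the tool pointing down it reaches from about 0.35 to 0.875 m from the base axis. Payload 4.2 kg.
Tool frame: the origin (TCP) lies at the centre of the arm's flange, where the gripper is bolted on; the fingertips stand 182 mm ahead of it and the grasp point (between the pads) lies 164 mm ahead of it (r.nose_length is the distance from the TCP to the fingertips, in m); z points along the fingers, y is the line along which they close (so a half turn about z gives the same grasp; the last joint's range is limited). The gripper opens to 87 mm and grips with 3 to 60 N. Pads are 19 mm wide; open, the fingers measure 117 mm over their backs; the gripper's body (75 mm by 190 mm) begins 51 mm behind the grasp point.
Start: joints at [88.556, 22.042, 0.453, 0, -68.411, -14.817], TCP at [0.175, 0.6, 0.405] pointing down, gripper open.
Joint ranges: [-179.83, 179.83], [-69.29, 118.12], [-61.27, 80.66], [-181.25, 117.63], [-171.15, -9.14], [-177.46, 177.46]. Speed limits (degrees/s): [159.86, 159.86, 180, 180, 180, 180].

INTERFACE

Orientations are given as a 3x3 rotation matrix whose columns are the frame's x, y, z axes.
In Python, from station import r, vision gives the robot as it stands. The module is installed in compiled form; this text tells all that it offers.
- The arm moves only by the shell command python3 -m creep 'ROWS'. ROWS is JSON, a list of rows, each a list of 7 numbers: the opening, from -1 (shut) to 1 (fully open), then the shift along the tool's x, y, z in mm, then the turn, a rotation vector about the tool's x, y, z in degrees. A call has 1 to 8 rows; each row is the pose to reach, as a shift and turn from the pose commanded when the call began, along the tool's axes at that moment; what a row does not reach only later rows make up. A row lasts 1/12 s, in which the tool goes at most 41.7 mm and 7.16 degrees, less where a joint would pass 70% of its speed; a pose out of reach is approached as far as the arm can. A call with a gripper value outside its range is refused whole. The fingers move at their own pace and stop on an object; the grip force is fixed at half the most. Time passes only in rows, so rows that repeat a pose let the fingers close. It gives the time, the measured TCP pose, the force, the opening and the grip force at its end, in the units of the state.
- r.sense(): the state, without advancing time (a new reading comes with each control period).
- vision.capture(name): name is "scene" or "top"; returns (picture, depth): 480x640x3 uint8, red, green, blue; 480x640 float32, m along the optical axis (not along the pixel's ray), 0 where there is no reading.
- vision.camera_model(name): a dict with "vertical_fov" (degrees; the focal length in pixels is half the picture's height over the tangent of half this angle, whatever the lens; pixels are square), "cx", "cy" (the principal point, pixels), "extrinsics" (4x4, takes a point from camera to world coordinates). Camera axes: x right, y down, z forward; pixel columns grow to the right and rows downward; lengths in m; the calibration is good to about 2 mm. A picture is of the moment at which its call begins. camera_model takes no time and is no camera call.
- r.finish_job(): hands the job in; it is judged then, once.
Trained networks look in the newest picture that a camera, given by its name, has taken for a name from the list of things; names that differ only in an ending like _2 or _b are one class to them, and where a whole thing is asked for, a point or a joint stands for the part that bears it (a point fixed in the world has none). Each returns a list of dicts, best first, with "conf" (0 to 1); they miss things now and then, are a little off and sometimes report something else, mostly with a low value. They report only what shows in the picture. A call takes as long as a camera call. They do not tell look-alikes from the thing itself.
- vision.find_in(camera, thing): "uv" ([column, row] in pixels, amid what is visible of it).
- vision.cut_out(camera, thing): "region" (480x640 bool, what is visible of it) and "uv" ([column, row] in pixels, amid what is visible of it).
The state is a dict: "time_s": time; "joints": joint angles; "joint_velocities": joint speeds; "effort": joint torques, N m; "tcp_pos": TCP position; "ee_rot": TCP orientation; "wrist_force": force on the tool from outside, world axes, zero at the start; "moment": the same for the moment, N m; "gripper_width": opening from 0.0 (shut) to 1.0 (fully open); "gripper_force": force on a finger pad.
Only numpy, scipy, OpenCV 4.12 (cv2) and the standard library are available. Lean on these libraries where they do the work, as an engineer would, in place of code of your own. Each camera call takes 0.05 s, during which the arm holds its last target. There are 200 camera calls.

## Working session

There is one attempt and no reset: what is moved stays moved. The work goes in short steps, Python scripts to look and compute and a shell command to move; the robot and the scene stay as the last step left them, time stands still between calls to the robot, and variables do not carry over. Pictures are saved under pics/ and viewed, at most 10 in all, crops included, and the job is handed in when it is done.

```bash
mkdir -p pics; cat > h.py <<'E'
import numpy as np, cv2
from station import r, vision
def cam(n):
    m=vision.camera_model(n); f=240/np.tan(np.radians(m["vertical_fov"])/2)
    return f,m["cx"],m["cy"],np.array(m["extrinsics"])
def world(n,uv,d):
    f,cx,cy,T=cam(n); u,v=uv
    return (T@np.array([(u-cx)/f*d,(v-cy)/f*d,d,1]))[:3]
def onplane(n,uv,z):
    a=cam(n)[3][:3,3]; b=world(n,uv,1.0); return a+(b-a)*(z-a[2])/(b[2]-a[2])
def cloud(n,D):
    f,cx,cy,T=cam(n); v,u=np.mgrid[:480,:640]
    P=np.stack([(u-cx)/f*D,(v-cy)/f*D,D,np.ones_like(D)],-1)@T.T
    P=P[...,:3]; P[D==0]=np.nan; return P
def save(p,name,crop=None,s=1):
    if crop: u0,v0,u1,v1=crop; p=p[v0:v1,u0:u1]
    p=cv2.resize(p,None,fx=s,fy=s,interpolation=cv2.INTER_CUBIC)
    cv2.imwrite("pics/"+name,cv2.cvtColor(p,cv2.COLOR_RGB2BGR))
def proj(n,P):
    f,cx,cy,T=cam(n); q=np.linalg.inv(T)@np.append(P,1); return [round(f*q[0]/q[2]+cx,1),round(f*q[1]/q[2]+cy,1)]
E
python3 - <<'E'
from h import *
np.set_printoptions(precision=4,suppress=True)
for n in("scene","top"):
    p,d=vision.capture(n); save(p,n+".png"); np.savez(n,p=p,d=d)
    print(n,cam(n))
    for t in("lineup_pin","cap_screw","pin_block","housing","cover_hole_left","cover_hole_right","block_hole_left","block_hole_right"):
        for o in vision.find_in(n,t)[:4]:
            u,v=map(int,o["uv"]); print(t,o["uv"],round(o["conf"],2),world(n,(u,v),d[v,u]))
print(r.sense()["ee_rot"],r.sense()["time_s"])
E
```

```text
scene (np.float64(442.60778042517427), 324.2120811286312, 233.95633587115427, array([[ 0.8185, -0.3528,  0.4534,  0.079 ],
       [-0.5743, -0.4876,  0.6576, -0.6414],
       [-0.0109, -0.7986, -0.6017,  0.6843],
       [ 0.    ,  0.    ,  0.    ,  1.    ]]))
lineup_pin [284.4, 178.5] 0.73 [0.6033 0.3134 0.0658]
lineup_pin [426.4, 263.3] 0.72 [ 0.6159 -0.2129  0.1142]
lineup_pin [383.6, 279.9] 0.66 [ 0.5152 -0.2006  0.1169]
cap_screw [402.2, 316.4] 0.5 [ 0.4945 -0.2771  0.097 ]
pin_block [392.9, 322.1] 0.67 [ 0.4811 -0.2677  0.0816]
housing [319.9, 229.4] 0.73 [0.5417 0.0509 0.0718]
cover_hole_left [313.8, 213.2] 0.77 [0.5413 0.074  0.1044]
cover_hole_left [445.9, 257.0] 0.38 [ 0.7108 -0.1851  0.0641]
cover_hole_right [316.4, 214.5] 0.88 [0.5464 0.0691 0.1023]
block_hole_left [392.4, 321.5] 0.89 [ 0.4832 -0.2654  0.0808]
block_hole_left [314.2, 229.4] 0.63 [0.5364 0.0643 0.0661]
block_hole_right [390.2, 325.2] 0.79 [ 0.4756 -0.2688  0.0784]
top (np.float64(554.6634038682344), 330.13678130785746, 247.75818475571373, array([[ 0.456 , -0.7737,  0.4398, -0.1288],
       [-0.89  , -0.3972
[... 324 characters left out ...]
   0.0799]
housing [303.3, 242.7] 0.66 [0.5275 0.0762 0.0802]
cover_hole_left [301.4, 227.8] 0.9 [0.5465 0.0908 0.1212]
cover_hole_left [439.4, 355.8] 0.73 [ 0.4195 -0.3825  0.0205]
cover_hole_left [390.1, 281.4] 0.47 [ 0.5093 -0.1927  0.1176]
cover_hole_right [300.0, 232.0] 0.96 [0.5387 0.0904 0.1067]
cover_hole_right [312.3, 311.4] 0.63 [ 0.3858 -0.0252 -0.0015]
cover_hole_right [396.8, 343.1] 0.46 [ 0.3906 -0.2707  0.0413]
block_hole_left [404.1, 297.4] 0.87 [ 0.5027 -0.2401  0.0781]
block_hole_right [253.9, 189.9] 0.59 [0.627  0.3    0.0656]
block_hole_right [404.4, 301.2] 0.56 [ 0.4911 -0.2449  0.0803]
[[ 0.96   -0.28    0.    ]
 [-0.28   -0.96    0.0001]
 [-0.     -0.0001 -1.    ]] 0.9
```

View pics/scene.png

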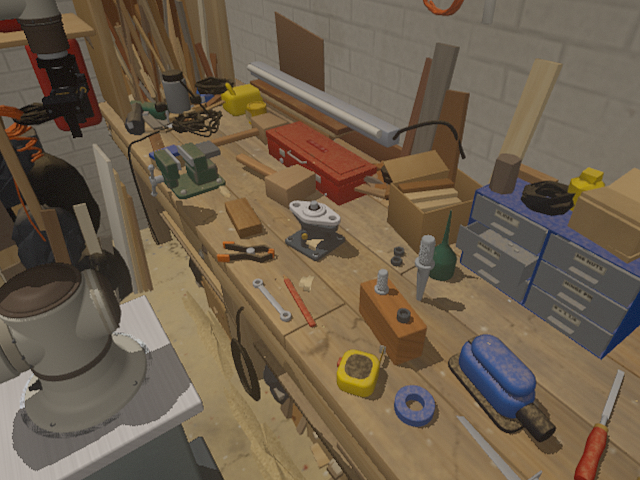

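View pics/top.png

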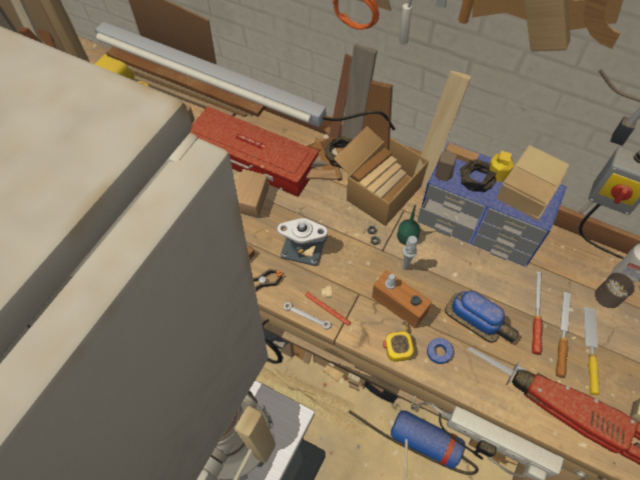

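Scene view: the pin stands in the block's left hole at (383,280), and the screw is in its right hole at (404,316). Candidates for the lineup_pin are (383,280), in the block and small, and (426,263), larger and standing on the bench. I choose (383,280). The housing with its cover is at (315,215).

```bash
cat > m.py <<'E'
from h import *
np.set_printoptions(precision=4,suppress=True)
S=np.load("scene.npz");T=np.load("top.npz")
c=lambda p,u,v,w,h,s:cv2.resize(p[v:v+h,u:u+w],None,fx=s,fy=s,interpolation=cv2.INTER_CUBIC)
a=np.hstack([c(S["p"],280,190,80,60,5),c(S["p"],350,255,80,60,5)]); b=np.hstack([c(T["p"],265,205,80,60,5),c(T["p"],365,260,80,60,5)])
save(np.vstack([a,b]),"crop.png")
for n,Z in(("scene",S),("top",T)):
    P=cloud(n,Z["d"])
    def box(name,x0,x1,y0,y1,z0,z1):
        m=(P[...,0]>x0)&(P[...,0]<x1)&(P[...,1]>y0)&(P[...,1]<y1)&(P[...,2]>z0)&(P[...,2]<z1)
        q=P[m]; rect=cv2.minAreaRect((q[:,:2]*1000).astype(np.float32))
        print(n,name,len(q),"med",np.median(q,0),"zr",q[:,2].min(),q[:,2].max(),"rect",rect)
        return q
    box("block",.42,.58,-.36,-.14,.074,.086)
    box("screwhead",.45,.55,-.32,-.22,.091,.11)
    box("pin",.47,.56,-.24,-.15,.1,.16)
    box("pintop",.47,.56,-.24,-.15,.118,.16)
    box("cover",.42,.66,-.03,.19,.09,.1)
    box("shaft",.42,.66,-.03,.19,.114,.13)
    box("foot",.42,.66,-.03,.19,.006,.018)
E
python3 m.py
```

```text
scene block 1688 med [ 0.5044 -0.2431  0.0812] zr 0.07412036832158497 0.08590716056458203 rect ((511.76708984375, -233.01513671875), (150.808837890625, 61.52949905395508), 77.84819030761719)
scene screwhead 117 med [ 0.5016 -0.273   0.0962] zr 0.09127724009603078 0.09916105539728615 rect ((503.02557373046875, -272.6724548339844), (21.718738555908203, 24.01578140258789), 64.58480072021484)
scene pin 160 med [ 0.5158 -0.1982  0.1204] zr 0.1000477790798937 0.13150698734082356 rect ((519.1727905273438, -195.69581604003906), (18.035137176513672, 18.939666748046875), 72.7882308959961)
scene pintop 88 med [ 0.5175 -0.1965  0.1275] zr 0.11807244019344887 0.13150698734082356 rect ((519.46630859375, -195.00526428222656), (16.515331268310547, 18.743648529052734), 73.37435913085938)
scene cover 542 med [0.5495 0.0708 0.096 ] zr 0.09000252440399747 0.09984574829492165 rect ((555.6226806640625, 91.74122619628906), (74.941162109375, 133.08090209960938), 0.664139449596405)
scene shaft 38 med [0.5542 0.0894 0.1203] zr 0.11430482707511647 0.12216363568498112 rect ((556.3148803710938, 91.42546844482422
[... 906 characters left out ...]
34693076 0.13249553820761073 rect ((518.6753540039062, -191.9376678466797), (17.971946716308594, 18.811655044555664), 52.968505859375)
top cover 508 med [0.5495 0.0894 0.0952] zr 0.09006224821132847 0.09998242425435433 rect ((555.2227783203125, 92.2794189453125), (131.3440704345703, 77.52127075195312), 89.88724517822266)
top shaft 35 med [0.5543 0.0929 0.1182] zr 0.11420538331535779 0.125712355664235 rect ((555.3279418945312, 92.74510192871094), (18.353710174560547, 16.62314224243164), 28.051776885986328)
top foot 692 med [0.5165 0.0752 0.0111] zr 0.00600196458830804 0.017969380833766424 rect ((540.2343139648438, 78.6014633178711), (217.92031860351562, 238.46340942382812), 89.38140869140625)
```

View pics/crop.png

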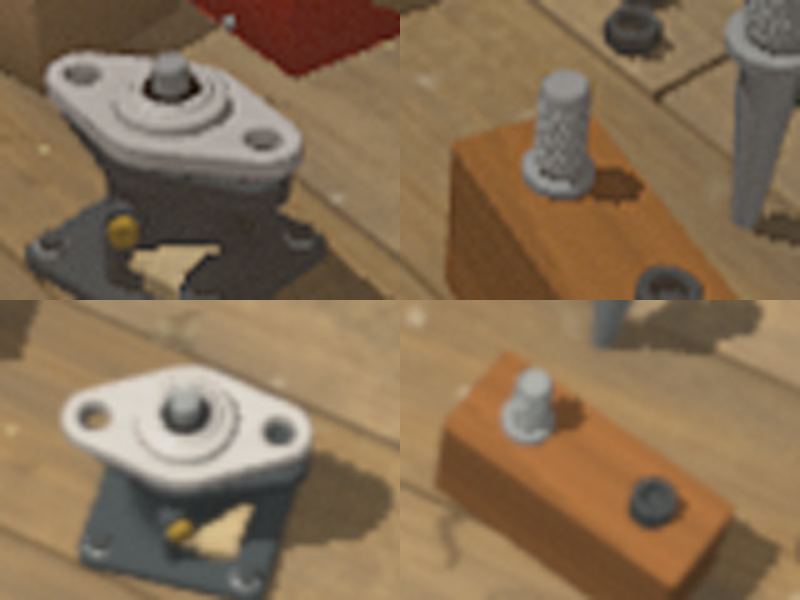

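The chosen pin sits in the block's left hole (top right crop) and is clearly smaller than the one standing behind it. Cover holes are at scene (296.4,204.6) and (332.8,217.6), and at top (284,228) and (321,231.4).

```bash
python3 - <<'E'
from h import *
np.set_printoptions(precision=4,suppress=True)
H={"scene":[(296.4,204.6),(332.8,217.6)],"top":[(284,228),(321,231.4)]}
F={"scene":[(285.6,240.4),(345,238.4)],"top":[(281,257),(318,262),(325,239)]}
for n in H:
    Z=np.load(n+".npz"); a,b=[onplane(n,uv,.095) for uv in H[n]]; d=(a-b)[:2]
    print(n,a,b,(a+b)/2,np.hypot(*d),np.degrees(np.arctan2(-d[0],d[1])))
    print("foot",[onplane(n,uv,.012)[:2] for uv in F[n]])
    P=cloud(n,Z["d"]); m=(abs(P[...,2]-.0955)<.006)&(np.hypot(P[...,0]-.5555,P[...,1]-.092)<.085)
    q=P[m][:,:2]; c=np.array([.5555,.0922]); e=q-c
    # ear direction by symmetric second moment of outer points
    o=e[np.hypot(*e.T)>.045]; A=np.arctan2(-o[:,0]*np.sign(o[:,1]),abs(o[:,1])); print("ear yaw",np.degrees(A.mean()),len(o),[np.degrees(A[o[:,1]*s>0].mean()) for s in(1,-1)], [np.hypot(*e[e[:,1]*s>0].T).max() for s in (1,-1)])
    for nm,x,y,R in(("big",.613,-.195,.03),("can",.67,-.17,.06)):
        k=(np.hypot(P[...,0]-x,P[...,1]-y)<R)&(P[...,2]>.05); print(nm,P[k][:,2].max(),P[k].mean(0))
E
```

```text
scene [0.5363 0.1393 0.095 ] [0.5755 0.0427 0.095 ] [0.5559 0.091  0.095 ] 0.1042333266377172 22.07836192182511
foot [array([0.4927, 0.1278]), array([0.6169, 0.048 ])]
ear yaw 19.28756773234553 210 [np.float64(20.688991119886104), np.float64(18.31561280227707)] [np.float64(0.06815209166130486), np.float64(0.0713140442081744)]
big 0.1684526547937939 [ 0.618  -0.2073  0.1198]
can 0.17155513292421187 [ 0.6996 -0.1783  0.0948]
top [0.5357 0.1403 0.095 ] [0.573  0.0433 0.095 ] [0.5544 0.0918 0.095 ] 0.10389475927280933 21.048235861891154
foot [array([0.4883, 0.1301]), array([0.5225, 0.0278]), array([0.5995, 0.0451])]
ear yaw 22.228481209010525 167 [np.float64(23.328666212908413), np.float64(21.002958673022995)] [np.float64(0.06945882133604836), np.float64(0.06839298432734904)]
big 0.1698773146088104 [ 0.617  -0.2021  0.1251]
can 0.16996629858675627 [ 0.6938 -0.1727  0.092 ]
```

```bash
cat >> h.py <<'E'
def to(x,y,z,yaw=None):
    "shift (mm) and z-turn (deg) for a world TCP target; yaw = world angle of tool y"
    s=r.sense(); R=np.array(s["ee_rot"]); d=R.T@(np.array([x,y,z])-s["tcp_pos"])*1000
    a=np.degrees(np.arctan2(R[1,1],R[0,1])); t=0 if yaw is None else (a-yaw+180)%360-180
    print("shift",d.round(1),"turn z",round(t,2),"tcp",np.round(s["tcp_pos"],4),"F",np.round(s["wrist_force"],1),"t",s["time_s"],"w",s["gripper_width"],"tilt",R[:2,2].round(4))
E
python3 -m creep '[[0,550,665,0,0,0,0],[0,550,665,0,0,0,0],[0,550,665,0,0,0,0],[0,550,665,0,0,0,0],[0,550,665,0,0,0,0],[0,550,665,0,0,0,0],[0,550,665,0,0,0,0],[0,550,665,0,0,0,0]]'
python3 - <<'E'
from h import *
to(.519,-.1932,.39)
P=cloud("scene",np.load("scene.npz")["d"]);h=np.hypot(P[...,0]-.5552,P[...,1]-.0914)
k=(h<.3)&(P[...,2]>.13); q=P[k]; print(len(q), q.min(0),q.max(0), h[k].min())
E
```

```text
time_s: 1.57
tcp_pos: [0.3072, 0.2919, 0.4051]
ee_rot: [[0.96, -0.279, 0.0], [-0.279, -0.96, 0.001], [0.0, -0.001, -1.0]]
wrist_force: [1.9, 0.5, -0.1]
gripper_width: 0.529
gripper_force: 0.0
shift [338.8 406.6  14.8] turn z 0 tcp [0.3072 0.2919 0.4051] F [ 1.9  0.5 -0.1] t 1.5667 w 0.5294530764696499 tilt [0.0005 0.0008]
539 [ 0.51409137 -0.20322951  0.13005566] [0.85472124 0.10890264 0.16826347] 0.21884055055595716
```

```bash

python3 -m creep '[[0,340,406,0,0,0,0],[0,340,406,0,0,0,0],[0,340,406,0,0,0,0],[0,340,406,0,0,0,0],[0,340,406,0,0,0,0],[0,340,406,0,0,0,0],[0,340,406,0,0,0,0],[0,340,406,0,0,0,0]]'
python3 -m creep '[[0,79,94,0,0,0,0],[0,79,94,0,0,0,0],[0,79,94,0,0,0,0],[0,79,94,0,0,0,0],[0,79,94,30,0,0,0],[0,79,94,60,0,0,0]]'
python3 - <<'E'
from h import *
to(.519,-.1932,.269)
for n in("scene","top"):
    p,d=vision.capture(n); np.savez(n+"2",p=p,d=d)
    u,v=map(int,proj(n,[.519,-.1932,.12])); save(p,n+"2.png",(u-60,v-60,u+60,v+40),5)
a=[cv2.imread(f"pics/{n}2.png") for n in("scene","top")]; cv2.imwrite("pics/c2.png",cv2.resize(np.vstack(a),None,fx=.6,fy=.6))
E
```

```text
time_s: 2.23
tcp_pos: [0.4411, -0.0135, 0.4053]
ee_rot: [[0.96, -0.28, 0.002], [-0.28, -0.96, 0.0], [0.001, -0.001, -1.0]]
wrist_force: [1.0, 2.2, -0.0]
gripper_width: 0.502
gripper_force: 0.0
time_s: 2.73
tcp_pos: [0.4909, -0.1247, 0.3456]
ee_rot: [[0.959, -0.282, 0.005], [-0.282, -0.959, 0.0], [0.005, -0.002, -1.0]]
wrist_force: [-0.4, 0.8, -1.8]
gripper_width: 0.502
gripper_force: 0.0
shift [45.9 58.  76.7] turn z 0 tcp [ 0.4909 -0.1247  0.3456] F [-0.4  0.8 -1.8] t 2.7333 w 0.5022684584267192 tilt [0.0054 0.0002]
```

View pics/c2.png

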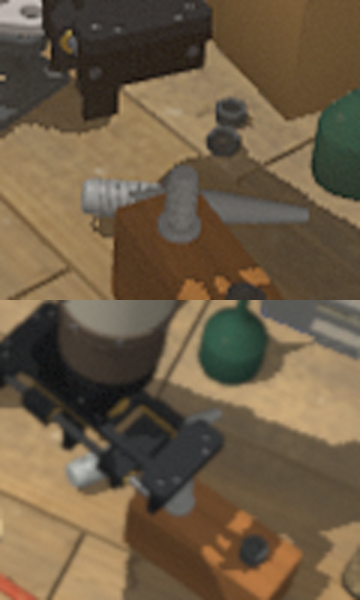

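The crops show the pin still in the block. The larger look-alike now lies on its side behind the block, although the gripper never came near it. I'll check the positions again before grasping.

```bash
python3 - <<'E'
from h import *
np.set_printoptions(precision=4,suppress=True)
for n in("scene","top"):
    P=cloud(n,np.load(n+"2.npz")["d"])
    for nm,x,y,R,z0,z1 in(("pintop",.519,-.193,.02,.118,.135),("screw",.503,-.271,.02,.09,.105),("block",.51,-.24,.08,.077,.084),("cover",.555,.092,.08,.09,.1)):
        q=P[(np.hypot(P[...,0]-x,P[...,1]-y)<R)&(P[...,2]>z0)&(P[...,2]<z1)]
        if len(q)>5: print(n,nm,len(q),cv2.minAreaRect((q[:,:2]*1000).astype(np.float32)))
p,d=vision.capture("scene"); D=np.load("scene2.npz")
print("changed since last frame", (abs(d-D["d"])>.01).sum())
a=np.load("scene.npz"); P=cloud("scene",d); ch=(abs(d-a["d"])>.01)&(P[...,0]>.3)&(P[...,2]<.12)&(P[...,2]>.0)
n,l,s,c=cv2.connectedComponentsWithStats(ch.astype(np.uint8))
for i in range(1,n):
    if s[i,4]>40: print(s[i],P[l==i].mean(0))
E
```

```text
scene pintop 89 ((519.49560546875, -195.12628173828125), (16.77468490600586, 18.82503890991211), 51.73212814331055)
scene screw 126 ((503.0546875, -271.955322265625), (23.889562606811523, 22.83466339111328), 47.25942611694336)
scene block 1564 ((511.3024597167969, -234.5999755859375), (147.8844757080078, 62.211814880371094), 77.77071380615234)
scene cover 498 ((553.7736206054688, 94.7193603515625), (79.22235870361328, 121.47691345214844), 43.57717514038086)
top pintop 12 ((516.6017456054688, -198.7306365966797), (4.1920084953308105, 12.888401985168457), 65.91029357910156)
top screw 59 ((502.81939697265625, -270.1644287109375), (23.267616271972656, 22.357547760009766), 11.356281280517578)
top block 657 ((510.48431396484375, -234.707275390625), (143.46328735351562, 62.54579544067383), 78.2675552368164)
top cover 508 ((555.39306640625, 93.01092529296875), (130.2268524169922, 78.97840881347656), 88.34545135498047)
changed since last frame 12771
[388 234  48  65 959] [ 0.6877 -0.1396  0.02  ]
[349 272  29  15 251] [ 0.5422 -0.105   0.0326]
```

```bash

python3 -m creep '[[0,46,58,0,0,0,0],[0,46,58,0,0,0,0],[0,46,58,0,0,0,0],[0,46,58,20,0,0,0],[0,46,58,40,0,0,0],[0,46,58,60,0,0,0],[0,46,58,70,0,0,0],[0,46,58,75,0,0,0]]'
python3 - <<'E'
from h import *
to(.519,-.1932,.269)
E
python3 -m creep '[[0,0,0,0,0,0,0],[-1,0,0,0,0,0,0],[-1,0,0,0,0,0,0],[-1,0,0,0,0,0,0],[-1,0,0,0,0,0,0],[-1,0,0,0,0,0,0],[-1,0,0,0,0,0,0],[-1,0,0,0,0,0,0]]'
```

```text
time_s: 3.55
tcp_pos: [0.5187, -0.1919, 0.2699]
ee_rot: [[0.96, -0.279, -0.0], [-0.279, -0.96, -0.0], [0.0, 0.0, -1.0]]
wrist_force: [0.2, 0.2, 0.2]
gripper_width: 0.499
gripper_force: 0.0
shift [0.7 1.2 0.9] turn z 0 tcp [ 0.5187 -0.1919  0.2699] F [0.2 0.2 0.2] t 3.55 w 0.4988657230183825 tilt [-0.     -0.0003]
time_s: 4.22
tcp_pos: [0.5185, -0.1923, 0.2705]
ee_rot: [[0.96, -0.28, 0.001], [-0.28, -0.96, -0.0], [0.001, 0.0, -1.0]]
wrist_force: [-0.5, -0.1, 3.8]
gripper_width: 0.221
gripper_force: 30.0
```

```bash

python3 -m creep '[[-1,0,0,-20,0,0,0],[-1,0,0,-50,0,0,0],[-1,0,0,-85,0,0,0],[-1,0,0,-120,0,0,0],[-1,0,0,-135,0,0,0],[-1,0,0,-135,0,0,0]]'
python3 - <<'E'
from h import *
to(.5403,.1412,.405,-165)
E
```

```text
time_s: 4.72
tcp_pos: [0.5188, -0.1924, 0.4088]
ee_rot: [[0.96, -0.28, 0.008], [-0.28, -0.96, -0.001], [0.008, -0.001, -1.0]]
wrist_force: [-0.2, -0.0, -2.4]
gripper_width: 0.226
gripper_force: 30.0
shift [ -72.8 -326.3    3.6] turn z 58.76 tcp [ 0.5188 -0.1924  0.4088] F [-0.2 -0.  -2.4] t 4.7167 w 0.22570686612053825 tilt [ 0.0085 -0.0013]
```

```bash

python3 -m creep '[[-1,-72,-326,0,0,0,58.8],[-1,-72,-326,0,0,0,58.8],[-1,-72,-326,0,0,0,58.8],[-1,-72,-326,0,0,0,58.8],[-1,-72,-326,0,0,0,58.8],[-1,-72,-326,0,0,0,58.8],[-1,-72,-326,0,0,0,58.8],[-1,-72,-326,0,0,0,58.8]]'
python3 -m creep '[[-1,0,0,0,0,0,0],[-1,0,0,0,0,0,0]]'
python3 - <<'E'
from h import *
to(.5403,.1412,.38,-165)
E
```

```text
time_s: 5.38
tcp_pos: [0.5379, 0.1115, 0.4022]
ee_rot: [[0.364, -0.931, -0.005], [-0.931, -0.364, -0.001], [-0.001, 0.005, -1.0]]
wrist_force: [2.3, -0.5, -2.3]
gripper_width: 0.218
gripper_force: 30.0
time_s: 5.55
tcp_pos: [0.5382, 0.1118, 0.402]
ee_rot: [[0.373, -0.928, -0.005], [-0.928, -0.373, -0.001], [-0.001, 0.005, -1.0]]
wrist_force: [-0.6, -0.5, -1.8]
gripper_width: 0.221
gripper_force: 30.0
shift [-26.5 -13.   21.9] turn z 6.91 tcp [0.5382 0.1118 0.402 ] F [-0.6 -0.5 -1.8] t 5.55 w 0.22114341664691892 tilt [-0.0048 -0.0013]
```

```bash

python3 -m creep '[[-1,-26.5,-13,0,0.3,0,6.9],[-1,-26.5,-13,10,0.3,0,6.9],[-1,-26.5,-13,25,0.3,0,6.9],[-1,-26.5,-13,34,0.3,0,6.9],[-1,-26.5,-13,34,0.3,0,6.9],[-1,-26.5,-13,34,0.3,0,6.9]]'
python3 - <<'E'
from h import *
to(.5403,.1412,.38,-165)
for n in("scene","top"):
    p,d=vision.capture(n); np.savez(n+"3",p=p,d=d)
    u,v=map(int,proj(n,[.545,.12,.11])); save(p,n+"3.png",(u-40,v-35,u+40,v+35),8)
a=[cv2.imread(f"pics/{n}3.png") for n in("scene","top")]; cv2.imwrite("pics/c3.png",cv2.resize(np.hstack(a),None,fx=.62,fy=.62))
to(.5403,.1412,.38,-165)
E
```

```text
time_s: 6.05
tcp_pos: [0.5409, 0.1383, 0.3696]
ee_rot: [[0.255, -0.967, 0.003], [-0.967, -0.255, 0.0], [0.001, -0.003, -1.0]]
wrist_force: [0.6, -0.5, -2.1]
gripper_width: 0.223
gripper_force: 30.0
shift [ -3.   -0.2 -10.4] turn z -0.23 tcp [0.5409 0.1383 0.3696] F [ 0.6 -0.5 -2.1] t 6.05 w 0.223258102098502 tilt [0.0026 0.0001]
shift [-2.6  0.3 -8.8] turn z -0.22 tcp [0.5413 0.1387 0.3712] F [-0.2 -0.9 -2.1] t 6.15 w 0.2224501375432361 tilt [0.0058 0.0017]
```

View pics/c3.png

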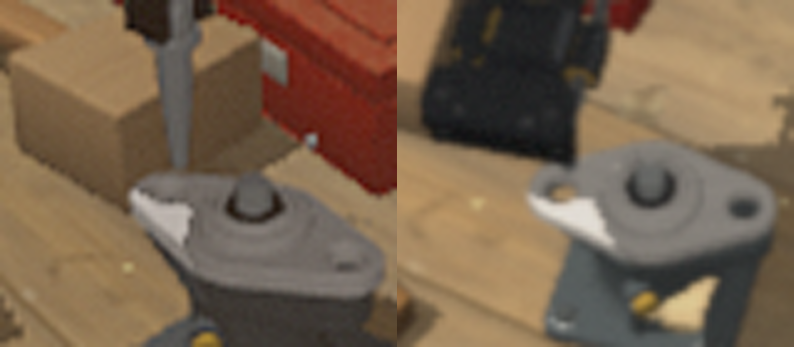

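```bash

python3 -m creep '[[-1,-3,0,0,0,0,0],[-1,-3,0,0,0,0,0],[-1,-3,0,0,0,0,0],[-1,-3,0,0,0,0,0]]'
python3 - <<'E'
from h import *
np.set_printoptions(precision=4,suppress=True)
s=r.sense(); R=np.array(s["ee_rot"]); tip=np.array(s["tcp_pos"])+R[:,2]*.2605
to(.5403,.1412,.38,-165); print("tip model",tip)
p,d=vision.capture("scene"); u,v=proj("scene",tip); print("proj tip",u,v)
u0,v0=int(u)-12,int(v)-22
save(p,"tip.png",(u0,v0,u0+40,v0+30),16); print(u0,v0)
E
```

```text
time_s: 6.48
tcp_pos: [0.5402, 0.1422, 0.3712]
ee_rot: [[0.256, -0.967, 0.006], [-0.967, -0.256, 0.002], [-0.0, -0.006, -1.0]]
wrist_force: [0.1, -0.0, -2.1]
gripper_width: 0.222
gripper_force: 30.0
shift [ 1.   0.1 -8.8] turn z -0.18 tcp [0.5402 0.1422 0.3712] F [ 0.1 -0.  -2.1] t 6.4833 w 0.22196606542166614 tilt [0.0056 0.002 ]
tip model [0.5417 0.1427 0.1107]
proj tip 297.2 197.8
285 175
```

View pics/tip.png

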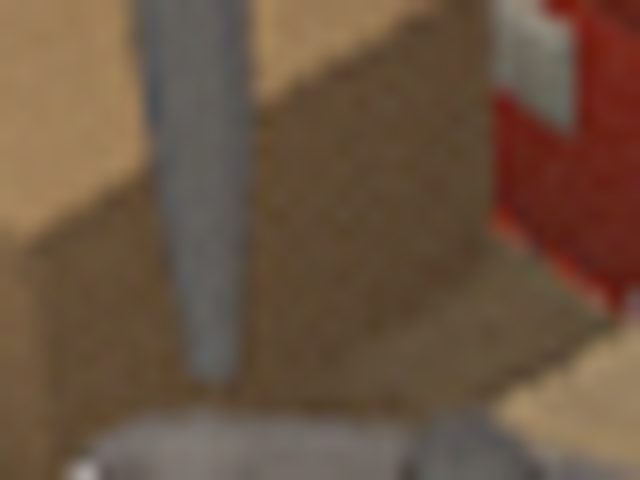

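```bash

python3 -m creep '[[-1,0,1.3,0,-0.3,0,0],[-1,0,1.3,4,-0.3,0,0],[-1,0,1.3,8,-0.3,0,0],[-1,0,1.3,12,-0.3,0,0],[-1,0,1.3,12,-0.3,0,0],[-1,0,1.3,12,-0.3,0,0]]'
python3 -m creep '[[-1,0,0,1,0,0,0],[-1,0,0,2,0,0,0],[-1,0,0,3,0,0,0],[-1,0,0,4,0,0,0],[-1,0,0,4,0,0,0]]'
python3 -c 'from h import *
to(.5389,.142,.358,-165)'
```

```text
time_s: 7.03
tcp_pos: [0.539, 0.1418, 0.3582]
ee_rot: [[0.256, -0.967, -0.001], [-0.967, -0.256, -0.0], [0.0, 0.001, -1.0]]
wrist_force: [-0.5, -0.4, -1.9]
gripper_width: 0.22
gripper_force: 30.0
time_s: 7.45
tcp_pos: [0.539, 0.1418, 0.3545]
ee_rot: [[0.256, -0.967, -0.0], [-0.967, -0.256, 0.0], [-0.0, 0.0, -1.0]]
wrist_force: [-0.0, -0.7, -3.1]
gripper_width: 0.219
gripper_force: 30.0
shift [-0.2  0.  -3.5] turn z -0.2 tcp [0.539  0.1418 0.3545] F [-0.  -0.7 -3.1] t 7.45 w 0.2190868964327916 tilt [-0.0005  0.0002]
```

Tip is at about 94 mm with no contact. Continuing gently.

```bash

python3 -m creep '[[-1,0,0,1,0,0,0],[-1,0,0,2,0,0,0],[-1,0,0,3,0,0,0],[-1,0,0,3,0,0,0]]'
python3 -m creep '[[-1,0,0,1,0,0,0],[-1,0,0,2,0,0,0],[-1,0,0,3,0,0,0],[-1,0,0,3,0,0,0]]'
```

```text
time_s: 7.78
tcp_pos: [0.539, 0.1418, 0.3515]
ee_rot: [[0.256, -0.967, -0.001], [-0.967, -0.256, 0.0], [-0.0, 0.0, -1.0]]
wrist_force: [-0.1, 0.2, -2.7]
gripper_width: 0.222
gripper_force: 30.0
time_s: 8.12
tcp_pos: [0.539, 0.1418, 0.3485]
ee_rot: [[0.256, -0.967, -0.001], [-0.967, -0.256, 0.0], [-0.0, 0.001, -1.0]]
wrist_force: [-0.4, -0.1, -2.8]
gripper_width: 0.221
gripper_force: 30.0
```

```bash

python3 -m creep '[[-1,0,0,1,0,0,0],[-1,0,0,2,0,0,0],[-1,0,0,3,0,0,0],[-1,0,0,3,0,0,0]]'
python3 -m creep '[[-1,0,0,1,0,0,0],[-1,0,0,2,0,0,0],[-1,0,0,2,0,0,0]]'
```

```text
time_s: 8.45
tcp_pos: [0.539, 0.1418, 0.3454]
ee_rot: [[0.256, -0.967, -0.001], [-0.967, -0.256, 0.0], [-0.0, 0.001, -1.0]]
wrist_force: [-0.2, 0.1, -2.6]
gripper_width: 0.225
gripper_force: 30.0
time_s: 8.7
tcp_pos: [0.539, 0.1418, 0.3435]
ee_rot: [[0.256, -0.967, -0.0], [-0.967, -0.256, 0.0], [-0.0, 0.0, -1.0]]
wrist_force: [-0.5, 0.2, -2.0]
gripper_width: 0.225
gripper_force: 30.0
```

```bash

python3 -m creep '[[-1,0,0,1,0,0,0],[-1,0,0,2,0,0,0],[-1,0,0,2,0,0,0]]'
```

```text
time_s: 8.95
tcp_pos: [0.539, 0.1418, 0.3416]
ee_rot: [[0.256, -0.967, -0.0], [-0.967, -0.256, 0.0], [-0.0, 0.0, -1.0]]
wrist_force: [-0.5, -0.3, -2.0]
gripper_width: 0.225
gripper_force: 30.0
```

```bash

python3 -m creep '[[-1,0,0,1,0,0,0],[-1,0,0,2,0,0,0],[-1,0,0,2,0,0,0]]'
```

```text
time_s: 9.2
tcp_pos: [0.5391, 0.1419, 0.3396]
ee_rot: [[0.256, -0.967, 0.0], [-0.967, -0.256, 0.0], [-0.0, -0.0, -1.0]]
wrist_force: [0.7, 0.4, -2.5]
gripper_width: 0.227
gripper_force: 30.0
```

```bash

python3 -m creep '[[-1,0,0,1,0,0,0],[-1,0,0,2,0,0,0],[-1,0,0,3,0,0,0],[-1,0,0,4,0,0,0],[-1,0,0,5,0,0,0],[-1,0,0,6,0,0,0],[-1,0,0,6,0,0,0]]'
```

```text
time_s: 9.78
tcp_pos: [0.5392, 0.142, 0.3338]
ee_rot: [[0.256, -0.967, 0.001], [-0.967, -0.256, 0.001], [-0.0, -0.001, -1.0]]
wrist_force: [1.9, 1.5, -1.5]
gripper_width: 0.222
gripper_force: 30.0
```

```bash

python3 -m creep '[[-1,0,0,1,0,0,0],[-1,0,0,2,0,0,0],[-1,0,0,3,0,0,0],[-1,0,-0.2,4,0,0,0],[-1,0,-0.2,4,0,0,0]]'
```

```text
time_s: 10.2
tcp_pos: [0.5394, 0.1421, 0.3304]
ee_rot: [[0.256, -0.967, 0.001], [-0.967, -0.256, 0.001], [-0.001, -0.001, -1.0]]
wrist_force: [-0.9, 1.1, 3.1]
gripper_width: 0.224
gripper_force: 30.0
```

```bash

python3 -m creep '[[-1,0,-0.1,1,0,0,0],[-1,-0.1,-0.2,2,0,0,0],[-1,-0.1,-0.3,3,0,0,0],[-1,-0.2,-0.4,4,0,0,0],[-1,-0.2,-0.5,5,0,0,0],[-1,-0.2,-0.6,6,0,0,0],[-1,-0.2,-0.6,6,0,0,0]]'
```

```text
time_s: 10.78
tcp_pos: [0.5399, 0.1424, 0.3237]
ee_rot: [[0.256, -0.967, 0.001], [-0.967, -0.256, 0.001], [-0.001, -0.001, -1.0]]
wrist_force: [0.1, 1.6, 4.5]
gripper_width: 0.221
gripper_force: 30.0
```

```bash

python3 -m creep '[[-1,0,-0.1,1,0,0,0],[-1,0,-0.2,2,0,0,0],[-1,0,-0.3,3,0,0,0],[-1,0,-0.4,4,0,0,0],[-1,0,-0.5,5,0,0,0],[-1,0,-0.6,6,0,0,0],[-1,0,-0.6,6,0,0,0]]'
```

```text
time_s: 11.37
tcp_pos: [0.5405, 0.1426, 0.3177]
ee_rot: [[0.256, -0.967, 0.001], [-0.967, -0.256, 0.001], [-0.001, -0.001, -1.0]]
wrist_force: [0.3, 2.6, 4.6]
gripper_width: 0.221
gripper_force: 30.0
```

```bash

python3 -m creep '[[-1,-0.1,-0.1,1,0,0,0],[-1,-0.2,-0.2,2,0,0,0],[-1,-0.3,-0.3,3,0,0,0],[-1,-0.4,-0.4,4,0,0,0],[-1,-0.5,-0.5,5,0,0,0],[-1,-0.5,-0.6,6,0,0,0],[-1,-0.5,-0.7,7,0,0,0],[-1,-0.5,-0.7,7,0,0,0]]'
```

```text
time_s: 12.03
tcp_pos: [0.5411, 0.1431, 0.3107]
ee_rot: [[0.256, -0.967, 0.001], [-0.967, -0.256, 0.001], [-0.0, -0.001, -1.0]]
wrist_force: [1.2, 2.0, 4.4]
gripper_width: 0.219
gripper_force: 30.0
```

```bash

python3 -m creep '[[-1,-0.1,-0.1,1,0,0,0],[-1,-0.2,-0.2,2,0,0,0],[-1,-0.3,-0.3,3,0,0,0],[-1,-0.3,-0.4,4,0,0,0],[-1,-0.3,-0.5,5,0,0,0],[-1,-0.3,-0.6,6,0,0,0],[-1,-0.3,-0.7,7,0,0,0],[-1,-0.3,-0.7,7,0,0,0]]'
```

```text
time_s: 12.7
tcp_pos: [0.5416, 0.1436, 0.3037]
ee_rot: [[0.256, -0.967, 0.001], [-0.967, -0.256, 0.001], [-0.0, -0.001, -1.0]]
wrist_force: [1.1, 2.4, 4.0]
gripper_width: 0.218
gripper_force: 30.0
```

```bash

python3 -m creep '[[-1,-0.1,-0.1,1,0,0,0],[-1,-0.2,-0.2,2,0,0,0],[-1,-0.3,-0.3,3,0,0,0],[-1,-0.4,-0.4,4,0,0,0],[-1,-0.4,-0.6,5,0,0,0],[-1,-0.4,-0.8,6,0,0,0],[-1,-0.4,-0.9,7,0,0,0],[-1,-0.4,-0.9,7,0,0,0]]'
```

```text
time_s: 13.37
tcp_pos: [0.5423, 0.1442, 0.2965]
ee_rot: [[0.256, -0.967, 0.0], [-0.967, -0.256, 0.0], [-0.0, -0.0, -1.0]]
wrist_force: [2.3, 0.3, 3.2]
gripper_width: 0.218
gripper_force: 30.0
```

```bash

python3 -m creep '[[-1,-0.1,-0.1,1,0,0,0],[-1,-0.2,-0.2,2,0,0,0],[-1,-0.3,-0.3,3,0,0,0],[-1,-0.4,-0.4,4,0,0,0],[-1,-0.4,-0.4,5,0,0,0],[-1,-0.4,-0.4,6,0,0,0],[-1,-0.4,-0.4,6,0,0,0]]'
```

```text
time_s: 13.95
tcp_pos: [0.5427, 0.1445, 0.2906]
ee_rot: [[0.256, -0.967, 0.0], [-0.967, -0.256, 0.0], [-0.0, -0.0, -1.0]]
wrist_force: [2.8, 0.5, 3.3]
gripper_width: 0.223
gripper_force: 30.0
```

```bash

python3 -m creep '[[-1,0,-0.3,1,0,0,0],[-1,0,-0.5,2,0,0,0],[-1,0,-0.5,3,0,0,0],[-1,0,-0.5,4,0,0,0],[-1,0,-0.5,4,0,0,0]]'
```

```text
time_s: 14.37
tcp_pos: [0.543, 0.1447, 0.2864]
ee_rot: [[0.256, -0.967, -0.001], [-0.967, -0.256, -0.0], [-0.0, 0.001, -1.0]]
wrist_force: [1.7, -0.9, 1.9]
gripper_width: 0.221
gripper_force: 30.0
```

```bash

python3 -m creep '[[-1,0,0,0.5,0,0,0],[-1,0,0,1,0,0,0],[-1,0,0,1,0,0,0]]'
```

```text
time_s: 14.62
tcp_pos: [0.543, 0.1447, 0.2856]
ee_rot: [[0.256, -0.967, -0.0], [-0.967, -0.256, 0.0], [-0.0, 0.0, -1.0]]
wrist_force: [2.6, -1.0, 3.4]
gripper_width: 0.224
gripper_force: 30.0
```

```bash

python3 -m creep '[[-1,0,-0.2,0.5,0,0,0],[-1,0,-0.3,0.5,0,0,0],[-1,0,-0.3,0.5,0,0,0]]'
```

```text
time_s: 14.87
tcp_pos: [0.5431, 0.1447, 0.2854]
ee_rot: [[0.256, -0.967, -0.001], [-0.967, -0.256, -0.0], [-0.0, 0.001, -1.0]]
wrist_force: [1.8, -0.4, 5.6]
gripper_width: 0.222
gripper_force: 30.0
```

```bash

python3 -m creep '[[-1,0,0,0.5,0,0,0],[-1,0,0,0.5,0,0,0],[-1,0,0,0.5,0,0,0]]'
```

```text
time_s: 15.12
tcp_pos: [0.5431, 0.1447, 0.2854]
ee_rot: [[0.256, -0.967, -0.001], [-0.967, -0.256, -0.0], [0.0, 0.001, -1.0]]
wrist_force: [0.1, -0.3, 7.9]
gripper_width: 0.221
gripper_force: 30.0
```

```bash

python3 -m creep '[[-1,0,0,0.4,0,0,0],[-1,0,0,0.8,0,0,0],[-1,0,0,0.8,0,0,0]]'
```

```text
time_s: 15.37
tcp_pos: [0.5431, 0.1447, 0.2853]
ee_rot: [[0.256, -0.967, -0.0], [-0.967, -0.256, -0.0], [0.0, 0.0, -1.0]]
wrist_force: [-1.2, -0.8, 11.3]
gripper_width: 0.218
gripper_force: 30.0
```

```bash

python3 -m creep '[[-1,0,0,0.4,0,0,0],[-1,0,0,0.4,0,0,0]]'
```

```text
time_s: 15.53
tcp_pos: [0.5431, 0.1447, 0.2853]
ee_rot: [[0.256, -0.967, -0.0], [-0.967, -0.256, -0.0], [0.0, 0.0, -1.0]]
wrist_force: [-0.9, -1.3, 13.3]
gripper_width: 0.222
gripper_force: 30.0
```

```bash

python3 -m creep '[[-1,0,0,0.5,0,0,0],[-1,0,0,1,0,0,0],[-1,0,0,1,0,0,0],[-1,0,0,1,0,0,0]]'
```

```text
time_s: 15.87
tcp_pos: [0.5431, 0.1448, 0.2852]
ee_rot: [[0.256, -0.967, 0.0], [-0.967, -0.256, -0.0], [0.0, -0.0, -1.0]]
wrist_force: [-3.3, -0.9, 17.6]
gripper_width: 0.219
gripper_force: 30.0
```

```bash

python3 -m creep '[[-1,0,0,0.5,0,0,0],[-1,0,0,0.5,0,0,0],[-1,0,0,0.5,0,0,0]]'
```

```text
time_s: 16.12
tcp_pos: [0.5431, 0.1448, 0.2852]
ee_rot: [[0.256, -0.967, 0.001], [-0.967, -0.256, -0.0], [0.0, -0.001, -1.0]]
wrist_force: [-5.1, -1.7, 19.7]
gripper_width: 0.22
gripper_force: 30.0
```

```bash

python3 -m creep '[[-1,0,0.3,0.4,0,0,0],[-1,0,0.5,0.7,0,0,0],[-1,0,0.5,0.7,0,0,0],[-1,0,0.5,0.7,0,0,0]]'
```

```text
time_s: 16.45
tcp_pos: [0.5428, 0.1447, 0.2852]
ee_rot: [[0.257, -0.966, 0.002], [-0.966, -0.257, -0.0], [0.001, -0.002, -1.0]]
wrist_force: [-5.2, -1.2, 22.4]
gripper_width: 0.22
gripper_force: 30.0
```

```bash

python3 -m creep '[[-1,0,0,0,0,0,0],[-1,0,0,0,0,0,0],[-1,0,0,0,0,0,0],[-1,0,0,0,0,0,0]]'
```

```text
time_s: 16.78
tcp_pos: [0.5428, 0.1447, 0.2852]
ee_rot: [[0.257, -0.966, 0.002], [-0.966, -0.257, -0.0], [0.001, -0.002, -1.0]]
wrist_force: [-4.5, -0.6, 22.6]
gripper_width: 0.219
gripper_force: 30.0
```

```bash

for i in 1 2; do python3 -m creep '[[-1,0,0,0,0,0,0],[-1,0,0,0,0,0,0],[-1,0,0,0,0,0,0],[-1,0,0,0,0,0,0],[-1,0,0,0,0,0,0],[-1,0,0,0,0,0,0],[-1,0,0,0,0,0,0],[-1,0,0,0,0,0,0]]' | grep -E "time|wrist|tcp"; done
python3 -m creep '[[-1,0,-0.3,-2,0,0,0],[-1,0,-0.3,-3.4,0,0,0],[-1,0,-0.3,-3.4,0,0,0],[-1,0,-0.3,-3.4,0,0,0]]'
```

```text
time_s: 17.45
tcp_pos: [0.5429, 0.1447, 0.2852]
wrist_force: [-3.9, -0.7, 22.7]
time_s: 18.12
tcp_pos: [0.5429, 0.1447, 0.2852]
wrist_force: [-4.2, -0.7, 21.5]
time_s: 18.45
tcp_pos: [0.5431, 0.1448, 0.2854]
ee_rot: [[0.256, -0.967, -0.0], [-0.967, -0.256, -0.0], [-0.0, 0.0, -1.0]]
wrist_force: [0.5, -1.3, 8.3]
gripper_width: 0.225
gripper_force: 30.0
```

Set under a steady push. Now I'll release to a modest opening and lift clear of the grip, whose top is at z 143 mm.

```bash

python3 -m creep '[[-0.2,0,0,-0.5,0,0,0],[-0.2,0,0,-0.5,0,0,0],[-0.2,0,0,-0.5,0,0,0],[-0.2,0,0,-0.5,0,0,0],[-0.2,0,0,-0.5,0,0,0]]'
python3 -m creep '[[-0.2,0,0,-10,0,0,0],[-0.2,0,0,-35,0,0,0],[-0.2,0,0,-65,0,0,0],[-0.2,0,0,-100,0,0,0],[-0.2,0,0,-115,0,0,0],[-0.2,0,0,-115,0,0,0]]'
python3 - <<'E'
from h import *
to(.503,-.2712,.38,-103)
E
```

```text
time_s: 18.87
tcp_pos: [0.5427, 0.1447, 0.2843]
ee_rot: [[0.255, -0.967, -0.002], [-0.967, -0.255, -0.0], [-0.0, 0.002, -1.0]]
wrist_force: [-0.3, -1.1, 0.0]
gripper_width: 0.389
gripper_force: 0.0
time_s: 19.37
tcp_pos: [0.5438, 0.145, 0.4059]
ee_rot: [[0.256, -0.967, 0.009], [-0.967, -0.256, 0.004], [-0.002, -0.01, -1.0]]
wrist_force: [0.5, -0.3, 0.4]
gripper_width: 0.401
gripper_force: 0.0
shift [391.9 146.3  23.8] turn z -62.15 tcp [0.5438 0.145  0.4059] F [ 0.5 -0.3  0.4] t 19.3667 w 0.40078913623920187 tilt [0.0093 0.0043]
```

```bash

python3 -m creep '[[0,392,146,0,0,0,-62],[0,392,146,0,0,0,-62],[0,392,146,0,0,0,-62],[0,392,146,0,0,0,-62],[0,392,146,0,0,0,-62],[0,392,146,0,0,0,-62],[0,392,146,0,0,0,-62],[0,392,146,0,0,0,-62]]' | head -2
python3 - <<'E'
from h import *
to(.503,-.2712,.38,-103)
for n in("scene","top"):
    p,d=vision.capture(n); np.savez(n+"4",p=p,d=d)
    P=cloud(n,d)
    for nm,x,y,R,z0,z1 in(("pintop",.543,.1447,.03,.13,.16),("screw",.503,-.271,.02,.09,.105)):
        q=P[(np.hypot(P[...,0]-x,P[...,1]-y)<R)&(P[...,2]>z0)&(P[...,2]<z1)]
        if len(q)>5: print(n,nm,len(q),q[:,2].max(),cv2.minAreaRect((q[:,:2]*1000).astype(np.float32)))
    save(p,n+"4.png",(265,175,355,245),4)
a=[cv2.imread(f"pics/{n}4.png") for n in("scene","top")]; cv2.imwrite("pics/c4.png",np.hstack(a))
E
```

```text
time_s: 20.03
tcp_pos: [0.5129, -0.1613, 0.3998]
shift [ 32.6 105.4  19.8] turn z -9.3 tcp [ 0.5129 -0.1613  0.3998] F [1.  0.3 0.2] t 20.0333 w 0.4972829293661024 tilt [-0.0013  0.0007]
scene pintop 64 0.1463348148120589 ((544.975830078125, 141.22897338867188), (20.308330535888672, 17.713003158569336), 21.66641616821289)
scene screw 125 0.0997141044326244 ((502.23089599609375, -272.58990478515625), (22.1451416015625, 24.068321228027344), 31.396102905273438)
top screw 56 0.10138568770646916 ((502.7428894042969, -270.3748779296875), (22.85159683227539, 23.175573348999023), 61.71873474121094)
```

View pics/c4.png

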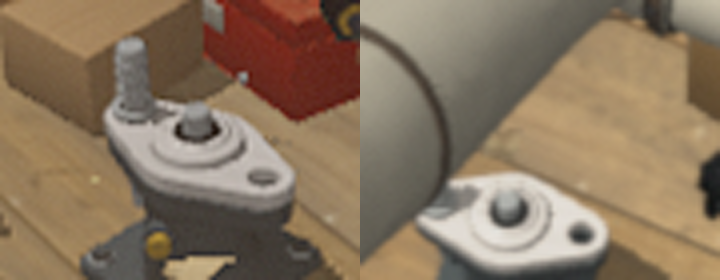

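```bash

python3 -m creep '[[0,32,105,0,0,0,-9.3],[0,32,105,0,0,0,-9.3],[0,32,105,0,0,0,-9.3],[0,32,105,30,0,0,-9.3],[0,32,105,60,0,0,-9.3],[0,32,105,80,0,0,-9.3],[0,32,105,80,0,0,-9.3],[0,32,105,80,0,0,-9.3]]'
python3 - <<'E'
from h import *
to(.5022,-.2708,.265,-103)
for n,uv in(("scene",(330.75,219.25)),("top",(320,233))): print(n,onplane(n,uv,.095))
E
```

```text
time_s: 20.8
tcp_pos: [0.5029, -0.2686, 0.3193]
ee_rot: [[0.973, -0.23, -0.003], [-0.23, -0.973, 0.001], [-0.003, 0.0, -1.0]]
wrist_force: [0.3, 0.6, -0.1]
gripper_width: 0.5
gripper_force: 0.0
shift [ 0.   2.3 54.3] turn z -0.31 tcp [ 0.5029 -0.2686  0.3193] F [ 0.3  0.6 -0.1] t 20.8 w 0.500371788467954 tilt [-0.0032  0.0007]
scene [0.56774689 0.04008308 0.095     ]
top [0.56716652 0.04335228 0.095     ]
```

```bash

python3 -m creep '[[0,0,2.3,10,0,0,0],[0,0,2.3,25,0,0,0],[0,0,2.3,40,0,0,0],[0,0,2.3,50,0,0,0],[0,0,2.3,54,0,0,0],[0,0,2.3,54,0,0,0],[0,0,2.3,54,0,0,0]]'
python3 -m creep '[[-1,0,0,0,0,0,0],[-1,0,0,0,0,0,0],[-1,0,0,0,0,0,0],[-1,0,0,0,0,0,0],[-1,0,0,0,0,0,0],[-1,0,0,0,0,0,0]]'
```

```text
time_s: 21.38
tcp_pos: [0.5028, -0.2712, 0.2669]
ee_rot: [[0.973, -0.23, 0.001], [-0.23, -0.973, -0.0], [0.001, 0.0, -1.0]]
wrist_force: [0.1, -1.3, 1.1]
gripper_width: 0.5
gripper_force: 0.0
time_s: 21.88
tcp_pos: [0.5025, -0.2711, 0.2666]
ee_rot: [[0.973, -0.23, 0.001], [-0.23, -0.973, 0.0], [0.0, -0.0, -1.0]]
wrist_force: [-0.5, -0.2, 1.7]
gripper_width: 0.262
gripper_force: 30.0
```

```bash

python3 -m creep '[[-1,0,0,-15,0,0,0],[-1,0,0,-40,0,0,0],[-1,0,0,-75,0,0,0],[-1,0,0,-110,0,0,0],[-1,0,0,-120,0,0,0],[-1,0,0,-120,0,0,0]]'
python3 - <<'E'
from h import *
to(.5655,.0425,.385,-168)
E
```

```text
time_s: 22.38
tcp_pos: [0.5028, -0.2713, 0.3897]
ee_rot: [[0.973, -0.23, 0.007], [-0.23, -0.973, -0.002], [0.007, 0.0, -1.0]]
wrist_force: [0.7, 0.1, -1.5]
gripper_width: 0.262
gripper_force: 30.0
shift [ -11.3 -319.8    4.6] turn z 64.69 tcp [ 0.5028 -0.2713  0.3897] F [ 0.7  0.1 -1.5] t 22.3833 w 0.26198906790415294 tilt [ 0.0072 -0.0018]
```

```bash

python3 -m creep '[[-1,-11,-320,0,0,0,64.7],[-1,-11,-320,0,0,0,64.7],[-1,-11,-320,0,0,0,64.7],[-1,-11,-320,0,0,0,64.7],[-1,-11,-320,0,0,0,64.7],[-1,-11,-320,0,0,0,64.7],[-1,-11,-320,0,0,0,64.7],[-1,-11,-320,0,0,0,64.7]]' | grep wrist
python3 -m creep '[[-1,0,-5,0,0,0,4],[-1,0,-5,0,0,0,7.2],[-1,0,-5,0,0,0,7.2]]'
python3 - <<'E'
from h import *
to(.5650,.0425,.336,-168)
E
```

```text
wrist_force: [0.6, -0.7, -0.8]
time_s: 23.3
tcp_pos: [0.5669, 0.0316, 0.3833]
ee_rot: [[0.292, -0.956, -0.005], [-0.956, -0.292, -0.0], [-0.001, 0.005, -1.0]]
wrist_force: [0.0, -0.1, -1.3]
gripper_width: 0.26
gripper_force: 30.0
shift [-10.9  -1.6  47.3] turn z 4.97 tcp [0.5669 0.0316 0.3833] F [ 0.  -0.1 -1.3] t 23.3 w 0.2596875063663932 tilt [-0.0053 -0.0004]
```

```bash

python3 -m creep '[[-1,-11,-1.6,0,0,0,5],[-1,-11,-1.6,15,0,0,5],[-1,-11,-1.6,30,0,0,5],[-1,-11,-1.6,42,0,0,5],[-1,-11,-1.6,47,0,0,5],[-1,-11,-1.6,47,0,0,5],[-1,-11,-1.6,47,0,0,5],[-1,-11,-1.6,47,0,0,5]]'
python3 - <<'E'
from h import *
s=r.sense(); R=np.array(s["ee_rot"]); tip=np.array(s["tcp_pos"])+R[:,2]*.2316
to(.5650,.0425,.336,-168); print(tip)
p,d=vision.capture("scene"); u,v=proj("scene",tip); print("proj tip",u,v); u0,v0=int(u)-20,int(v)-18
save(p,"tip2.png",(u0,v0,u0+40,v0+30),16); print(u0,v0)
E
```

```text
time_s: 23.97
tcp_pos: [0.5658, 0.0413, 0.3397]
ee_rot: [[0.207, -0.978, 0.001], [-0.978, -0.207, 0.0], [-0.0, -0.001, -1.0]]
wrist_force: [-0.3, 0.0, -1.1]
gripper_width: 0.265
gripper_force: 30.0
shift [-1.3  0.6  3.7] turn z -0.03 tcp [0.5658 0.0413 0.3397] F [-0.3  0.  -1.1] t 23.9667 w 0.2646278446912294 tilt [0.0008 0.0004]
[0.56600906 0.04142448 0.10812733]
proj tip 329.8 214.6
309 196
```

View pics/tip2.png

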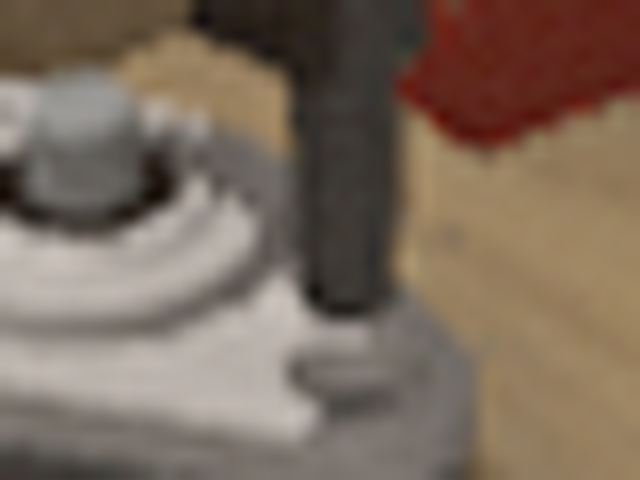

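```bash
python3 - <<'E'
from h import *
h=onplane("scene",(331.3,219.5),.095); h2=onplane("scene",(330.75,219.25),.095); t=onplane("scene",(330.75,214.1),.1081); d=h-t
print(h,h2,t,d); to(*(np.array(r.sense()["tcp_pos"])+[d[0],d[1],0]))
E
```

```text
[0.56818956 0.03852082 0.095     ] [0.56774689 0.04008308 0.095     ] [0.5689063  0.04164886 0.1081    ] [-0.00071674 -0.00312804 -0.0131    ]
shift [ 2.9  1.3 -0. ] turn z 0 tcp [0.5658 0.0414 0.34  ] F [ 0.2 -0.  -1.1] t 24.0167 w 0.25852164379512055 tilt [0.0013 0.0007]
```

```bash

python3 -m creep '[[-1,-0.6,0.9,0,0,0,0],[-1,-0.6,0.9,4,0,0,0],[-1,-0.6,0.9,8,0,0,0],[-1,-0.6,0.9,11,0,0,0],[-1,-0.6,0.9,12,0,0,0],[-1,-0.6,0.9,12,0,0,0]]'
python3 -m creep '[[-1,0,0,1,0,0,0],[-1,0,0,2,0,0,0],[-1,0,0,3,0,0,0],[-1,0,0,4,0,0,0],[-1,0,0,4,0,0,0]]'
```

```text
time_s: 24.52
tcp_pos: [0.5645, 0.0419, 0.3268]
ee_rot: [[0.207, -0.978, -0.001], [-0.978, -0.207, -0.0], [-0.0, 0.001, -1.0]]
wrist_force: [-0.2, -0.0, 0.2]
gripper_width: 0.263
gripper_force: 30.0
time_s: 24.93
tcp_pos: [0.5651, 0.0421, 0.3238]
ee_rot: [[0.207, -0.978, 0.002], [-0.978, -0.207, 0.001], [-0.0, -0.003, -1.0]]
wrist_force: [2.2, 0.5, 1.5]
gripper_width: 0.265
gripper_force: 30.0
```

```bash

python3 -m creep '[[-1,0,-1,0,0,0,0],[-1,0,-1.2,0,0,0,0],[-1,0,-1.2,0,0,0,0]]'
python3 -m creep '[[-1,0,0,1,0,0,0],[-1,0,0,2,0,0,0],[-1,0,0,3,0,0,0],[-1,0,0,4,0,0,0],[-1,0,0,4,0,0,0]]'
```

```text
time_s: 25.18
tcp_pos: [0.5659, 0.0422, 0.3232]
ee_rot: [[0.207, -0.978, 0.0], [-0.978, -0.207, 0.001], [-0.0, -0.001, -1.0]]
wrist_force: [1.1, 0.4, -0.3]
gripper_width: 0.263
gripper_force: 30.0
time_s: 25.6
tcp_pos: [0.566, 0.0423, 0.3192]
ee_rot: [[0.207, -0.978, 0.001], [-0.978, -0.207, 0.001], [-0.0, -0.001, -1.0]]
wrist_force: [2.9, 0.6, -1.2]
gripper_width: 0.265
gripper_force: 30.0
```

```bash

python3 -m creep '[[-1,0,-1,0,0,0,0],[-1,0,-1.2,0,0,0,0],[-1,0,-1.2,0,0,0,0]]'
python3 -m creep '[[-1,0,0,1.5,0,0,0],[-1,0,0,3,0,0,0],[-1,0,0,4.5,0,0,0],[-1,0,0,6,0,0,0],[-1,0,0,6,0,0,0]]'
```

```text
time_s: 25.85
tcp_pos: [0.5667, 0.0423, 0.3189]
ee_rot: [[0.207, -0.978, -0.002], [-0.978, -0.207, -0.0], [-0.0, 0.002, -1.0]]
wrist_force: [0.5, 0.2, -1.0]
gripper_width: 0.262
gripper_force: 30.0
time_s: 26.27
tcp_pos: [0.5667, 0.0424, 0.3126]
ee_rot: [[0.207, -0.978, -0.001], [-0.978, -0.207, 0.0], [-0.0, 0.001, -1.0]]
wrist_force: [0.4, 0.5, -2.0]
gripper_width: 0.267
gripper_force: 30.0
```

```bash

python3 -m creep '[[-1,0,-0.3,1,0,0,0],[-1,0,-0.3,2,0,0,0],[-1,0,-0.3,3,0,0,0],[-1,0,-0.3,4,0,0,0],[-1,0,-0.3,4,0,0,0]]'
```

```text
time_s: 26.68
tcp_pos: [0.567, 0.0425, 0.3089]
ee_rot: [[0.207, -0.978, -0.001], [-0.978, -0.207, 0.0], [-0.0, 0.001, -1.0]]
wrist_force: [0.3, 0.4, -1.7]
gripper_width: 0.262
gripper_force: 30.0
```

```bash

python3 -m creep '[[-1,0,0,1,0,0,0],[-1,0,0,2,0,0,0],[-1,0,0,3,0,0,0],[-1,0,0,4,0,0,0],[-1,0,0,4,0,0,0]]'
```

```text
time_s: 27.1
tcp_pos: [0.5671, 0.0425, 0.3049]
ee_rot: [[0.207, -0.978, -0.001], [-0.978, -0.207, 0.0], [-0.0, 0.001, -1.0]]
wrist_force: [-0.4, -0.1, -1.3]
gripper_width: 0.261
gripper_force: 30.0
```

```bash

python3 -m creep '[[-1,0,0,1.5,0,0,0],[-1,0,0,3,0,0,0],[-1,0,0,4.5,0,0,0],[-1,0,0,6,0,0,0],[-1,0,0,7.5,0,0,0],[-1,0,0,9,0,0,0],[-1,0,0,10,0,0,0],[-1,0,0,10,0,0,0]]'
```

```text
time_s: 27.77
tcp_pos: [0.5671, 0.0425, 0.2949]
ee_rot: [[0.207, -0.978, -0.001], [-0.978, -0.207, 0.0], [-0.0, 0.001, -1.0]]
wrist_force: [0.9, -0.0, -2.0]
gripper_width: 0.264
gripper_force: 30.0
```

```bash

python3 -m creep '[[-1,0,0,1.5,0,0,0],[-1,0,0,3,0,0,0],[-1,0,0,4.5,0,0,0],[-1,0,0,6,0,0,0],[-1,0,0,7.5,0,0,0],[-1,0,0,9,0,0,0],[-1,0,0,10,0,0,0],[-1,0,0,10,0,0,0]]'
```

```text
time_s: 28.43
tcp_pos: [0.5671, 0.0425, 0.2849]
ee_rot: [[0.207, -0.978, -0.001], [-0.978, -0.207, 0.0], [-0.0, 0.001, -1.0]]
wrist_force: [0.3, -0.7, -1.3]
gripper_width: 0.267
gripper_force: 30.0
```

```bash

python3 -m creep '[[-1,0,0,1,0,0,0],[-1,0,0,2,0,0,0],[-1,0,0,3,0,0,0],[-1,0,0,3.5,0,0,0],[-1,0,0,3.5,0,0,0],[-1,0,0,3.5,0,0,0]]'
```

```text
time_s: 28.93
tcp_pos: [0.5672, 0.0425, 0.2817]
ee_rot: [[0.207, -0.978, -0.0], [-0.978, -0.207, 0.0], [-0.0, -0.0, -1.0]]
wrist_force: [0.0, 0.2, -0.9]
gripper_width: 0.263
gripper_force: 30.0
```

```bash

python3 -m creep '[[-1,0,0,0.4,0,0,0],[-1,0,0,0.6,0,0,0],[-1,0,0,0.6,0,0,0]]'
```

```text
time_s: 29.18
tcp_pos: [0.5672, 0.0425, 0.2816]
ee_rot: [[0.207, -0.978, 0.0], [-0.978, -0.207, 0.0], [-0.0, -0.0, -1.0]]
wrist_force: [-2.0, -0.4, 2.6]
gripper_width: 0.263
gripper_force: 30.0
```

```bash

python3 -m creep '[[-1,0,0,0.3,0,0,0],[-1,0,0,0.3,0,0,0],[-0.1,0,0,0,0,0,0],[-0.1,0,0,0,0,0,0],[-0.1,0,0,0,0,0,0],[-0.1,0,0,0,0,0,0],[-0.1,0,0,0,0,0,0]]'
python3 -m creep '[[-0.1,0,0,-10,0,0,0],[-0.1,0,0,-35,0,0,0],[-0.1,0,0,-70,0,0,0],[-0.1,0,0,-110,0,0,0],[-0.1,0,0,-130,0,0,0],[-0.1,0,0,-130,0,0,0]]'
python3 -m creep '[[-0.1,250,0,0,0,0,0],[-0.1,250,0,0,0,0,0],[-0.1,250,0,0,0,0,0],[-0.1,250,0,0,0,0,0],[-0.1,250,0,0,0,0,0]]' | head -2
python3 - <<'E'
from h import *
for n in("scene","top"):
    p,d=vision.capture(n); P=cloud(n,d)
    for nm,x,y,R,z0,z1 in(("pintop",.543,.1447,.03,.13,.16),("screwhead",.567,.0425,.02,.1,.125),("cover",.5555,.092,.08,.09,.098)):
        q=P[(np.hypot(P[...,0]-x,P[...,1]-y)<R)&(P[...,2]>z0)&(P[...,2]<z1)]
        if len(q)>5: print(n,nm,len(q),np.median(q[:,2]),q[:,2].max(),cv2.minAreaRect((q[:,:2]*1000).astype(np.float32)))
    save(p,n+"5.png",(265,175,355,245),4)
    if n=="scene": full=p
a=[cv2.imread(f"pics/{n}5.png") for n in("scene","top")]
f=cv2.resize(cv2.cvtColor(full,cv2.COLOR_RGB2BGR)[130:430,180:640],(460,300)); f=cv2.copyMakeBorder(f,0,0,0,260,0)
cv2.imwrite("pics/c5.png",np.vstack([np.hstack(a),f]))
E
```

```text
time_s: 29.77
tcp_pos: [0.5673, 0.0425, 0.2808]
ee_rot: [[0.207, -0.978, -0.0], [-0.978, -0.207, 0.0], [-0.0, 0.0, -1.0]]
wrist_force: [-0.0, -0.6, 0.0]
gripper_width: 0.438
gripper_force: 0.0
time_s: 30.27
tcp_pos: [0.5681, 0.0425, 0.4183]
ee_rot: [[0.208, -0.978, 0.013], [-0.978, -0.208, 0.003], [-0.0, -0.013, -1.0]]
wrist_force: [-0.1, -0.1, 0.4]
gripper_width: 0.45
gripper_force: 0.0
time_s: 30.68
tcp_pos: [0.6103, -0.1631, 0.4111]
scene pintop 61 0.14027047224094558 0.1459596108221426 ((543.1452026367188, 141.3102569580078), (19.145559310913086, 17.31801414489746), 54.227561950683594)
scene screwhead 87 0.10946246788323 0.11387073698081207 ((567.4096069335938, 41.25947189331055), (26.33370590209961, 21.65445327758789), 67.66119384765625)
scene cover 370 0.09594758357056576 0.09795337887512579 ((555.373779296875, 90.70295715332031), (133.3012237548828, 74.8544921875), 82.96869659423828)
top pintop 8 0.13446680490771024 0.14323922214310736 ((545.4552001953125, 134.9263153076172), (13.29023265838623, 2.514822483062744), 27.701818466186523)
top screwhead 73 0.10725624297157199 0.11748506776794398 ((562.8406372070312, 42.5032958984375), (31.716812133789062, 24.96523666381836), 27.31621551513672)
top cover 343 0.09475630191096385 0.09796502150898556 ((555.6588745117188, 82.6373291015625), (77.41658020019531, 116.46985626220703), 3.0746405124664307)
```

View pics/c5.png

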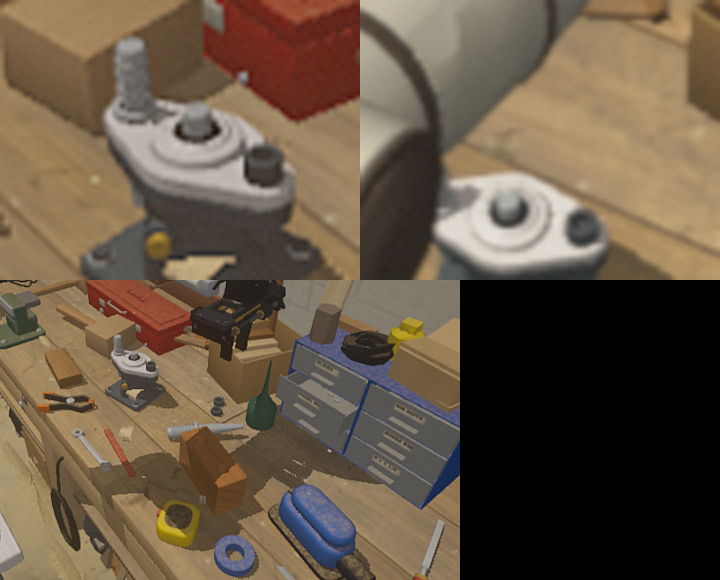

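The crops show the pin's collar flush on the left ear and the screw head flat on the right ear. The bystanders are where they were, and the gripper is clear. Handing in.

```bash
python3 -m creep '[[-0.1,0,0,0,0,0,0],[-0.1,0,0,0,0,0,0],[-0.1,0,0,0,0,0,0],[-0.1,0,0,0,0,0,0]]' | grep -E "time|wrist"; python3 -c 'from station import r; print(r.finish_job())'
```

```text
time_s: 31.12
wrist_force: [-0.4, -0.3, -0.2]
the job is handed in; nothing more can be done
None
```

I've handed the job in: the pin is home in the left holes after about 2 s at roughly 25 N, and the cap screw's head is flat on the right ear; the larger look-alike pin fell over behind the block before my first grasp (I saw no contact from the arm), and I left it lying there.

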